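# Slide the instrument cassette under the lamp hood

## Task

Push the flat instrument cassette with the yellow rails across the table, lengthwise in under the low lamp hood, and stop when it lies centred and square there, flat on the table and sticking out about equally on both sides of the hood (its middle within a centimetre of the hood's). Only push it with the fingers: it must not be lifted or tipped. Do not shift the hood, the cassette with the green rails or anything else on the table, and leave the fingers clear at the end.

Things in the scene. Friction and masses are not known exactly. Their poses are not given: they have to be found in the camera images.
- cassette_yellow: loose flat steel cassette, 130 x 84 mm, 18 mm high, flat clear lid, about 0.4 kg, with yellow rails and blue instruments inside: the one to push. It starts left or right of the hood, its end 60 to 200 mm from it, up to 0.5 rad out of square with the passage and up to 140 mm off its middle line. Origin at the centre of its underside; x along the 130 mm length (ends alike), y along the width, z up
- hood: low white bridge on two grey legs, loose on the table (1.8 kg; 10 N or more can shift it). 70 mm deep along the passage, 128 mm wide, 56 mm high; the passage is open at both ends, 100 mm wide between the legs, 24 mm headroom. Origin on the table at the middle of the passage; x along the passage (roughly the world's y), y across it. Centred, the cassette stands out 30 mm at each end
- hood_end_a (a point): top of the hood's outer side at its own +y end (64 mm from the middle, 56 mm up)
- hood_end_b (a point): top of the hood's outer side at its own -y end (64 mm from the middle, 56 mm up)
- cassette_green: loose flat steel cassette, 130 x 84 mm, 18 mm high, flat clear lid, about 0.4 kg, with two green rails and grey instruments inside: leave it alone. It lies on the other side of the hood. Origin at the centre of its underside; x along the 130 mm length (ends alike), y along the width, z up
- bottle: clear closed bottle with a blue cap, 60 mm in diameter, 170 mm high, standing; origin at the centre of its underside
- jar: small amber jar with a white cap, 42 mm in diameter, 50 mm high, standing; origin at the centre of its underside
- steel_cup: open steel cup, 64 mm in diameter at the rim, 55 mm high, standing; origin at the centre of its underside
- marker: green marker pen lying on the table, 120 x 12 x 12 mm, along its x axis; origin at the centre of its underside
- spatula: spatula with a blue handle lying on the table, about 170 mm long along its x axis; origin near its middle, at the underside
- gauze_box: closed blue box, 70 x 100 mm, 45 mm high; origin at the centre of its underside
There are look-alikes about, which are no part of the job. Leave any turquoise look-alike of the cassette_yellow alone.

How it is judged:
At the end, for the whole second after the job is handed in: The yellow-railed cassette lies at rest flat on the table under the hood, its middle within 12 mm of the hood's along and across the passage and its length within 0.12 rad of the passage; the hood and the green-railed cassette are within 15 mm of where they began (x of cassette_yellow in the frame of hood between -0.012 and 0.012 m and y of cassette_yellow in the frame of hood between -0.012 and 0.012 m and angle between the x axis of cassette_yellow and the x axis of hood, either way round below 0.12 rad and height (world z) of cassette_yellow below 0.003 m and angle between each of cassette_yellow, hood's own z axis and vertical below 0.03 rad and linear speed of cassette_yellow below 0.01 m/s and distance of each of hood_end_a, hood_end_b, cassette_green from where it was at the start of the episode below 0.015 m); the robot touches nothing.
It fails at once if the yellow-railed cassette is lifted off the table (over 8 mm) (height (world z) of cassette_yellow above 0.008 m).
It fails at once if the yellow-railed cassette is tipped (over 0.1 rad) (angle between cassette_yellow's own z axis and vertical above 0.1 rad).
It fails at once if the hood is shifted by more than 15 mm or tipped (distance of any of hood_end_a, hood_end_b from where it was at the start of the episode above 0.015 m or angle between hood's own z axis and vertical above 0.1 rad).
It fails at once if the green-railed cassette is moved by more than 15 mm (distance of cassette_green from where it was at the start of the episode above 0.015 m).
It fails at once if another thing on the table is moved by more than 20 mm (distance of any of bottle, jar, steel_cup, marker, spatula, gauze_box from where it was at the start of the episode above 0.02 m).
It also fails if it takes over 51 s, if anything falls off the work surface, if the arm or the gripper's body presses on something with over 40 N, if the wrist force passes 120 N, or if a joint passes its speed limit or range.

## Robot

A 7-joint arm with a two-finger parallel gripper is mounted at the origin on the work surface. World frame = base frame: x ahead of the robot, y to its left, z up, the work surface at z = 0. Lengths are in m, angles in rad, forces in N, time in s.
With the tool pointing down it reaches from about 0.425 to 0.925 m from the base axis. Payload 6.8 kg.
Tool frame: the origin (TCP) lies on the front face of the gripper's body, between the roots of the fingers; the fingertips stand 73 mm ahead of it and the grasp point (between the pads) lies 54 mm ahead of it (tcp_to_tips is the distance from the TCP to the fingertips, in m); z points along the fingers, x is the direction in which the jaws open and shut, and the axes are right-handed (so a half turn about z gives the same grasp; the last joint's range is limited). The gripper opens to 85 mm and grips with 20 to 120 N. Pads are 22 mm wide; open, the fingers measure 114 mm over their backs; the gripper's body (76 mm by 85 mm) begins 54 mm behind the grasp point. The pads swing forward as they close: fully open they stand 13 mm farther back than shut.
Start: joints at [1.121, 0.477, 0.022, 1.555, -0.011, 1.109, -0.083], TCP at [0.226, -0.636, 0.304] pointing down, gripper open.
Joint ranges: [-2.96, 2.96], [-0.34, 2.1], [-1.41, 1.46], [0.24, 2.44], [-1.37, 4.51], [0.17, 1.92], [-2.96, 2.96]. Speed limits (rad/s): [2.39, 2.39, 3.14, 3.14, 3.14, 3.14, 3.14].

## Interface

Orientations are given as a unit quaternion [w, x, y, z].
In Python, from station import get_obs, read_camera, hand_in, look_for, silhouettes, tcp_to_tips gives the robot as it stands. The module is installed in compiled form; this text tells all that it offers.
- The arm moves only by the tool apply_moves, never from a script. Its argument "moves" is a list of rows, each a list of 3 entries, a list of its own where there are three numbers: the shift along the tool's x, y, z in units of 25 mm (1.0 is 25 mm), then the turn, a rotation vector about the tool's x, y, z in units of 10 degrees (1.0 is 10 degrees), then the gripper's target within -1 to 1 (fully open at 1, half-way at 0, shut at -1). In form: [[[dx, dy, dz], [rx, ry, rz], jaw], ...]. A call has 1 to 20 rows; each row is the pose to reach, as a shift and turn from the pose commanded when the call began, along the tool's axes at that moment; what a row does not reach only later rows make up. A row lasts 1/8 s, in which the tool goes at most 62.5 mm and 10.7 degrees, less where a joint would pass 70% of its speed; a pose out of reach is approached as far as the arm can. A call with a gripper value outside its range is refused whole. The fingers move at their own pace and stop on an object; "force" is the grip in N (left out, the last holds). Time passes only in rows, so rows that repeat a pose let the fingers close. It gives the time, the measured TCP pose, the force and the opening at its end, in the units of the state.
- get_obs(): the state, without advancing time (a new reading comes with each control period).
- read_camera(name): name is "scene" or "top" or "wrist"; returns a dict with "color" (480x640x3 uint8, red, green, blue), "mtx" (3x3 intrinsics, pixels), "k1" (the pictures are not rectified: a ray, as slopes to the right and down, at radius r is drawn at 1 + k1 r^2 times it, then the intrinsics apply), "eye" and "rotation" of the camera in the world; the wrist camera has in their place "hand_eye" (4x4, takes a point from camera to tool coordinates, whose origin is the TCP and whose axes are the tool frame's). Camera axes: x right, y up, looking along -z (the intrinsics and any distortion apply to the point x, -y, -z); pixel columns grow to the right and rows downward; lengths in m; the calibration is good to about 2 mm. A picture is of the moment at which its call begins: read the wrist's pose just before it. There is no depth.
- hand_in(): hands the job in, once; it reports no verdict.
Trained networks look in the newest picture that a camera, given by its name, has taken for a name from the list of things; names that differ only in an ending like _2 or _b are one class to them, and where a whole thing is asked for, a point or a joint stands for the part that bears it (a point fixed in the world has none). Each returns a list of dicts, best first, with "conf" (0 to 1); they miss things now and then, are a little off and sometimes report something else, mostly with a low value. They report only what shows in the picture. A call takes as long as a camera call. They do not tell look-alikes from the thing itself.
- look_for(camera, query): "pixel" ([row, column] in pixels, amid what is visible of it).
- silhouettes(camera, query): "mask" (480x640 bool, what is visible of it) and "pixel" ([row, column] in pixels, amid what is visible of it).
The state is a dict: "t": time; "q": joint angles; "joint_vel": joint speeds; "joint_torque": joint torques, N m; "eef_pos": TCP position; "tool_rot": TCP orientation; "contact_force": force on the tool from outside, world axes, zero at the start; "torque": the same for the moment, N m; "gripper_width": opening from 0.0 (shut) to 1.0 (fully open).
Only numpy, scipy, OpenCV 4.12 (cv2) and the standard library are available. Lean on these libraries where they do the work, as an engineer would, in place of code of your own. Each camera call takes 0.05 s, during which the arm holds its last target.

## Working session

There is one attempt and no reset: what is moved stays moved. The work goes in short steps, Python scripts to look and compute and a tool call to move; the robot and the scene stay as the last step left them, time stands still between calls to the robot, and variables do not carry over. Pictures are saved under pics/ and viewed, and the job is handed in when it is done.

Besides the shell and the picture viewer there is one more tool, called after "Emit:" as a command line: name --argument value ..., lists and objects as JSON in quotes. apply_moves: Moves the arm, as the interface text tells. Its arguments: {"type":"object","properties":{"moves":{"type":"array"},"force":{"type":"number"}},"required":["moves"]}

```bash
mkdir -p pics
cat > h.py <<'E'
import numpy as np, cv2
from station import *
from scipy.spatial.transform import Rotation as R
def save(c,name): cv2.imwrite('pics/'+name, c['color'][:,:,::-1])
def cam(name):
    o=get_obs(); c=read_camera(name)
    if 'eye' not in c:
        q=np.array(o['tool_rot']); Rt=R.from_quat(q[[1,2,3,0]]).as_matrix()
        H=np.array(c['hand_eye']); c['eye']=np.array(o['eef_pos'])+Rt@H[:3,3]; c['rotation']=Rt@H[:3,:3]
    c['eye']=np.array(c['eye']); Rr=np.array(c['rotation'])
    if Rr.shape!=(3,3): Rr=R.from_quat(Rr[[1,2,3,0]]).as_matrix()
    c['rotation']=Rr; return c
def proj(c,P):
    P=np.atleast_2d(P).astype(float); p=(P-c['eye'])@c['rotation']
    u=p[:,0]/-p[:,2]; v=-p[:,1]/-p[:,2]; s=1+c['k1']*(u*u+v*v); K=np.array(c['mtx'])
    return np.c_[K[0,0]*u*s+K[0,2],K[1,1]*v*s+K[1,2]]  # col,row
def unproj(c,px,z):
    px=np.atleast_2d(px).astype(float);K=np.array(c['mtx'])
    d=np.c_[(px[:,0]-K[0,2])/K[0,0],(px[:,1]-K[1,2])/K[1,1]]; s=d.copy()
    for _ in range(30): s=d/(1+c['k1']*(s**2).sum(1,keepdims=True))
    r=np.c_[s[:,0],-s[:,1],-np.ones(len(s))]@c['rotation'].T
    return c['eye']+r*((z-c['eye'][2])/r[:,2])[:,None]
E
python3 - <<'E'
from h import *
o=get_obs();print({k:np.round(v,3).tolist() for k,v in o.items()}, tcp_to_tips)
for n in ['top','scene','wrist']:
    c=cam(n); save(c,n+'0.png'); print(n,c['eye'],c['k1'])
    for q in ['cassette_yellow','hood','cassette_green','bottle','jar','steel_cup','marker','spatula','gauze_box']:
        for d in look_for(n,q): 
            p=d['pixel']; print(q,round(d['conf'],2),np.round(p),np.round(unproj(c,[p[1],p[0]],0.018),3)[0,:2])
E
```

```text
{'t': 0.0, 'q': [1.121, 0.478, 0.022, 1.556, -0.011, 1.109, -0.083], 'joint_vel': [-0.002, 0.0, -0.0, 0.0, -0.002, 0.0, 0.001], 'joint_torque': [0.0, -59.645, 1.608, -28.119, 0.012, 0.009, 0.0], 'eef_pos': [0.226, -0.636, 0.303], 'tool_rot': [-0.0, 0.817, -0.577, -0.001], 'contact_force': [0.461, -0.327, -0.501], 'torque': [-0.003, 0.028, -0.005], 'gripper_width': 1.004} 0.0726
top [ 0.34089064 -0.0086335   1.28081755] -0.07163182086835158
cassette_yellow 0.96 [325. 292.] [0.37  0.086]
cassette_yellow 0.79 [258. 240.] [0.559 0.231]
cassette_yellow 0.65 [295. 159.] [0.46  0.462]
hood 0.9 [252. 315.] [0.571 0.019]
cassette_green 0.64 [268. 401.] [ 0.519 -0.217]
bottle 0.93 [231. 158.] [0.645 0.474]
jar 0.73 [178. 284.] [0.792 0.108]
steel_cup 0.92 [182. 362.] [ 0.773 -0.12 ]
steel_cup 0.36 [256. 240.] [0.566 0.233]
marker 0.5 [190. 245.] [0.758 0.219]
spatula 0.73 [191. 414.] [ 0.742 -0.27 ]
spatula 0.47 [269. 401.] [ 0.517 -0.219]
gauze_box 0.81 [228. 479.] [ 0.629 -0.448]
gauze_box 0.2 [252. 313.] [0.572 0.026]
scene [ 0.89797624 -0.38398866  0.90570682] -0.007161211655001487
cassette_yellow 0.89 [178. 379.] [0.565 0.225]
cassette_yellow 0.85 [109. 404.] [0.47  0.454]
cassette_yellow 0.6 [169. 284.] [0.377 0.088]
hood 0.9 [226. 322.] [0.555 0.031]
cassette_green 0.91 [297. 229.] [ 0.528 -0.228]
bottle 0.97 [128. 466.] [0.631 0.509]
jar 0.97 [264. 424.] [0.782 0.107]
jar 0.27 [394. 294.] [ 0.76  -0.278]
jar 0.22 [328. 352.] [ 0.759 -0.107]
steel_cup 0.57 [331. 354.] [ 0.766 -0.109]
marker 0.54 [225. 445.] [0.759 0.224]
spatula 0.63 [396. 293.] [ 0.761 -0.282]
gauze_box 0.81 [417. 182.] [ 0.638 -0.445]
wrist [ 0.29472878 -0.6107137   0.37436463] -0.016055888797696927
```

Run:
```python
import cv2
a=cv2.imread('pics/top0.png'); cv2.imwrite('pics/topcrop.png',cv2.resize(a[150:360,130:430],None,fx=2.6,fy=2.6,interpolation=cv2.INTER_CUBIC))
```

```text
(no output)
```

View pics/topcrop.png

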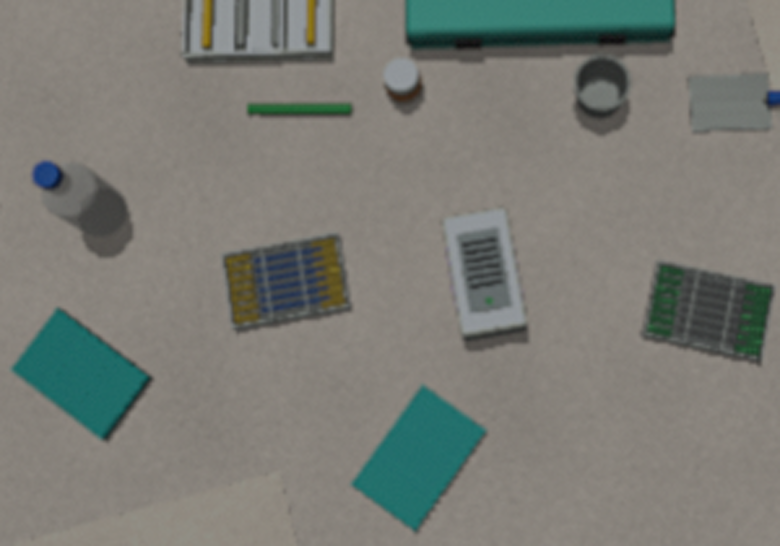

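View pics/scene0.png

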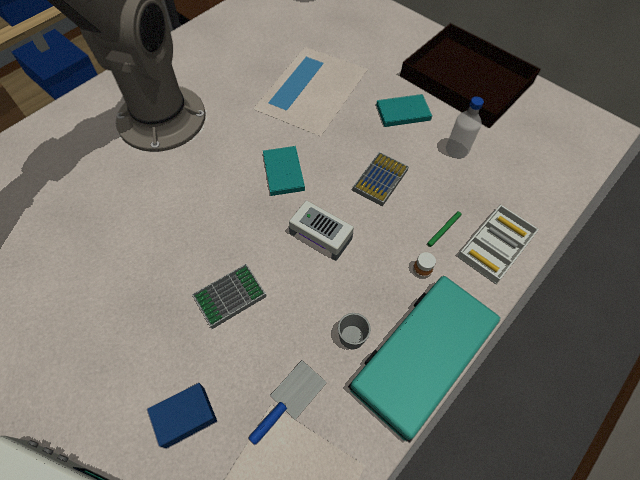

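The yellow-railed cassette with blue instruments is at top px (row 258, col 240). The other two candidates, (295,159) and (325,292), are plain turquoise look-alikes. The crop confirms it. Next I fit the poses.

```bash
cat > fit.py <<'E'
from h import *
from scipy.optimize import minimize
DIM={'cassette_yellow':(.130,.084,.018),'cassette_green':(.130,.084,.018),'hood':(.070,.128,.056)}
def box(d,x,y,a):
    L,W,H=d; P=np.array([[sx*L/2,sy*W/2,z] for sx in(-1,1) for sy in(-1,1) for z in(0,H)])
    c,s=np.cos(a),np.sin(a); return np.c_[x+c*P[:,0]-s*P[:,1],y+s*P[:,0]+c*P[:,1],P[:,2]]
def getmask(c,n,q,guess):
    g=proj(c,[[*guess,0.02]])[0]
    S=[s for s in silhouettes(n,q) if np.hypot(s['pixel'][1]-g[0],s['pixel'][0]-g[1])<25]
    return S[0] if S else None
def soft(c,pts,x0,y0,w,h,f=8):
    hull=cv2.convexHull(((pts-[x0,y0]+.5)*f).astype(np.float32)).astype(np.int32)
    im=np.zeros((h*f,w*f),np.uint8); cv2.fillConvexPoly(im,hull,255)
    return cv2.resize(im,(w,h),interpolation=cv2.INTER_AREA)/255.
def fit(q,guess,ms):
    # ms list of (cam,mask)
    D=DIM[q]; data=[]
    for c,m in ms:
        r,k=np.where(m); y0,x0=r.min()-12,k.min()-12; y0=max(y0,0);x0=max(x0,0)
        data.append((c,m[y0:r.max()+12,x0:k.max()+12].astype(float),x0,y0))
    def cost(p):
        t=0
        for c,m,x0,y0 in data:
            s=soft(c,proj(c,box(D,p[0],p[1],p[2])),x0,y0,m.shape[1],m.shape[0]); t+=((s-m)**2).sum()/m.sum()
        return t
    best=None
    for a in np.linspace(-.8,.8,5):
        r=minimize(cost,[*guess,np.pi/2+a],method='Nelder-Mead',options=dict(initial_simplex=[[*guess,np.pi/2+a],[guess[0]+.02,guess[1],np.pi/2+a],[guess[0],guess[1]+.02,np.pi/2+a],[*guess,np.pi/2+a+.25]],xatol=1e-4,fatol=1e-5))
        if best is None or r.fun<best.fun: best=r
    return best.x,best.fun
def rel(y,h):
    d=np.array(y[:2])-h[:2]; c,s=np.cos(h[2]),np.sin(h[2])
    return np.array([c*d[0]+s*d[1],-s*d[0]+c*d[1],y[2]-h[2]])
E
python3 - <<'E'
from fit import *
G={'cassette_yellow':(.56,.23),'hood':(.56,.03),'cassette_green':(.52,-.22)}
A={q:[] for q in G}
for n in ['top','scene']:
    c=cam(n); im=c['color'][:,:,::-1].copy()
    for q,g in G.items():
        s=getmask(c,n,q,g)
        if s is None: print(n,q,'none'); continue
        print(n,q,s['conf'],s['mask'].sum(), fit(q,g,[(c,s['mask'])])); A[q].append((c,s['mask'],im))
out={}
for q in G:
    x,f=fit(q,G[q],[a[:2] for a in A[q]]); out[q]=x; print(q,x,f)
    for c,m,im in A[q]:
        P=proj(c,box(DIM[q],*x)); 
        for i in range(8):
            for b in (1,2,4):
                if i^b>i: cv2.line(im,tuple(np.int32(np.round(P[i]*8))),tuple(np.int32(np.round(P[i^b]*8))),(0,0,255),1,cv2.LINE_AA,3)
print(rel(out['cassette_yellow'],out['hood']))
np.save('poses.npy',out,allow_pickle=True)
a=A['hood'][0][2][200:320,180:440]; b=A['hood'][1][2][130:340,180:440]
cv2.imwrite('pics/f0.png',np.vstack([cv2.resize(a,(520,240)),cv2.resize(b,(440,356))[:, :].copy() if 0 else cv2.copyMakeBorder(cv2.resize(b,(440,356)),0,0,0,80,cv2.BORDER_CONSTANT)]))
E
```

```text
top cassette_yellow 0.93 1411 (array([0.56236834, 0.23444312, 1.72115339]), np.float64(0.016828930485494456))
top hood 0.66 1179 (array([0.5605821 , 0.01940812, 1.70477793]), np.float64(0.04986469939303699))
top cassette_green 0.8 1481 (array([ 0.51909497, -0.22193796,  1.32085281]), np.float64(0.02150056553847128))
scene cassette_yellow 0.57 1595 (array([0.56435939, 0.23429639, 1.72805239]), np.float64(0.05567560101672976))
scene hood 0.61 2057 (array([0.56237469, 0.01709009, 1.70079252]), np.float64(0.14422279154066805))
scene cassette_green 0.55 2600 (array([ 0.52029582, -0.2235739 ,  1.32131139]), np.float64(0.022374956377724544))
cassette_yellow [0.56320092 0.23449435 1.72243476] 0.08055080180335045
hood [0.56140818 0.01946717 1.71163947] 0.2021617504749187
cassette_green [ 0.51977496 -0.22273107  1.32161933] 0.054138321494278024
[ 0.21264632 -0.03196006  0.01079529]
```

View pics/f0.png

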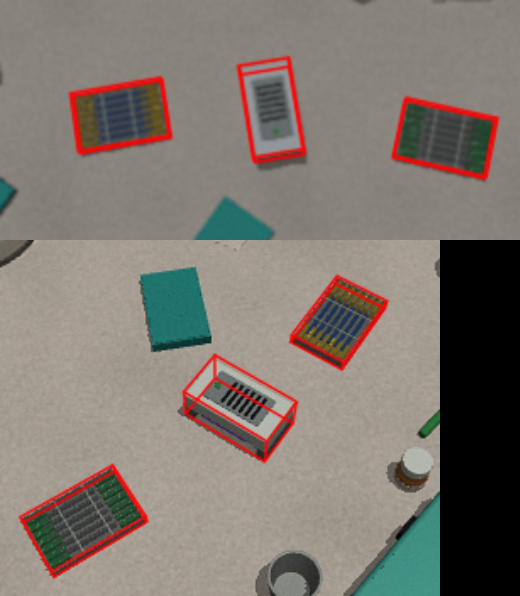

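```bash
cat > plan.py <<'E'
from h import *
HOOD=np.array([.561,.018,1.706])
def tgt(hx,hy,z,ang):  # hood-frame tool centre, tool x angle world(deg)
    c,s=np.cos(HOOD[2]),np.sin(HOOD[2]); w=np.array([HOOD[0]+c*hx-s*hy,HOOD[1]+s*hx+c*hy,z])
    o=get_obs(); q=np.array(o['tool_rot']); Rt=R.from_quat(q[[1,2,3,0]]).as_matrix()
    a=np.radians(ang); Rg=np.array([[np.cos(a),np.sin(a),0],[np.sin(a),-np.cos(a),0],[0,0,-1]])
    d=Rt.T@(w-o['eef_pos'])/.025; rv=np.degrees(R.from_matrix(Rt.T@Rg).as_rotvec())/10
    print('world',w.round(4),'at',np.round(o['eef_pos'],4),'shift',d.round(3),'turn',rv.round(3))
def where():
    o=get_obs(); d=np.array(o['eef_pos'])[:2]-HOOD[:2]; c,s=np.cos(HOOD[2]),np.sin(HOOD[2])
    q=np.array(o['tool_rot']); Rt=R.from_quat(q[[1,2,3,0]]).as_matrix()
    print('hoodframe',np.round([c*d[0]+s*d[1],-s*d[0]+c*d[1],o['eef_pos'][2]],4),'xang',np.degrees(np.arctan2(Rt[1,0],Rt[0,0])).round(2),'F',np.round(o['contact_force'],1),'t',o['t'],'g',o['gripper_width'])
E
python3 - <<'E'
from plan import *
where(); tgt(.213,-.115,.25,np.degrees(HOOD[2])-180)
E
```

```text
hoodframe [-0.6029  0.4199  0.3039] xang -70.42 F [ 0.2  0.2 -1. ] t 1.9 g 0.9977831956397395
world [0.6462 0.2446 0.25  ] at [ 0.2262 -0.636   0.3039] shift [-27.554 -27.633   2.154] turn [ 0.    -0.     1.184]
```

Emit:
apply_moves --moves '[[[-27.55,-27.63,0.5],[0,0,1.18],0],[[-27.55,-27.63,0.5],[0,0,1.18],0],[[-27.55,-27.63,0.5],[0,0,1.18],0],[[-27.55,-27.63,0.5],[0,0,1.18],0],[[-27.55,-27.63,0.5],[0,0,1.18],0],[[-27.55,-27.63,0.5],[0,0,1.18],0],[[-27.55,-27.63,0.5],[0,0,1.18],0],[[-27.55,-27.63,0.5],[0,0,1.18],0],[[-27.55,-27.63,0.5],[0,0,1.18],0],[[-27.55,-27.63,0.5],[0,0,1.18],0],[[-27.55,-27.63,0.5],[0,0,1.18],0],[[-27.55,-27.63,0.5],[0,0,1.18],0],[[-27.55,-27.63,0.5],[0,0,1.18],0],[[-27.55,-27.63,0.5],[0,0,1.18],0],[[-27.55,-27.63,0.5],[0,0,1.18],0],[[-27.55,-27.63,0.5],[0,0,1.18],0],[[-27.55,-27.63,2.15],[0,0,1.18],0],[[-27.55,-27.63,2.15],[0,0,1.18],0],[[-27.55,-27.63,2.15],[0,0,1.18],0],[[-27.55,-27.63,2.15],[0,0,1.18],0]]'

```text
t: 4.4
eef_pos: [0.647, 0.2441, 0.2522]
tool_rot: [-0.001, 0.753, -0.658, 0.001]
contact_force: [-0.2, 0.7, 0.8]
gripper_width: 0.499
```

Run:
```python
from plan import *
where(); tgt(.213,-.115,.12,np.degrees(HOOD[2])-180)
print(tcp_to_tips)
c=cam('wrist'); save(c,'w1.png')
```

```text
hoodframe [ 0.2125 -0.1157  0.2522] xang -82.28 F [-0.2  0.7  0.8] t 4.4 g 0.49856199157238273
world [0.6462 0.2446 0.12  ] at [0.647  0.2441 0.2522] shift [-0.018  0.043  5.288] turn [-0.016  0.003 -0.003]
0.0726
```

View pics/w1.png

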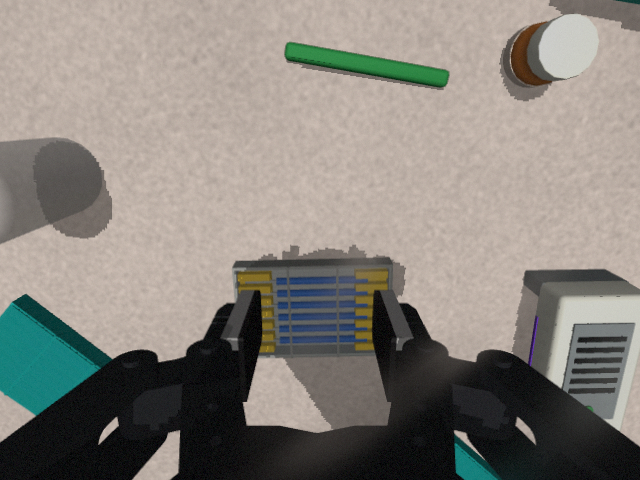

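Emit:
apply_moves --moves '[[[0,0.04,2],[0,0,0],0],[[0,0.04,4],[0,0,0],0],[[0,0.04,6],[0,0,0],0],[[0,0.04,6.9],[0,0,0],0],[[0,0.04,6.9],[0,0,0],0],[[0,0.04,6.9],[0,0,0],0]]'

```text
t: 5.2
eef_pos: [0.6467, 0.245, 0.0801]
tool_rot: [-0.002, 0.753, -0.658, 0.001]
contact_force: [0.0, -0.2, 0.1]
gripper_width: 0.501
```

Run:
```python
from plan import *
where()
c=cam('wrist'); save(c,'w2.png'); c=cam('scene'); cv2.imwrite('pics/s2.png',cv2.resize(c['color'][100:300,280:480,::-1],None,fx=3,fy=3))
```

```text
hoodframe [ 0.2134 -0.1155  0.0801] xang -82.23 F [ 0.  -0.2  0.1] t 5.2 g 0.5011163789566948
```

View pics/w2.png

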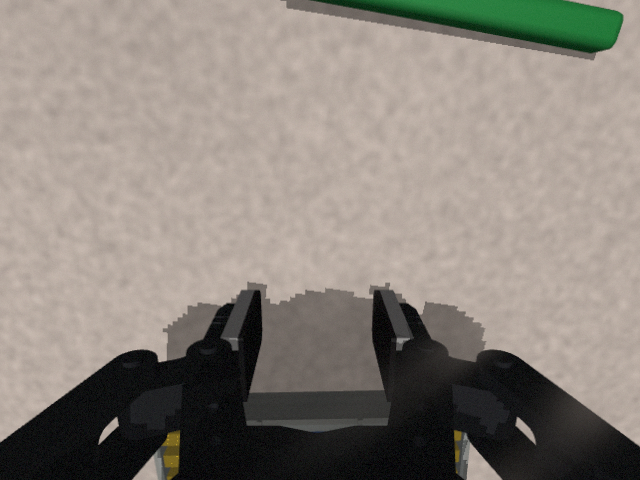

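View pics/s2.png

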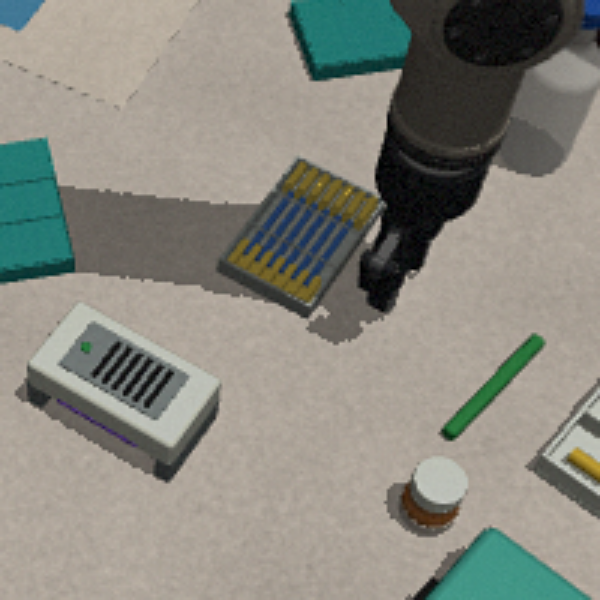

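Emit:
apply_moves --moves '[[[0,0,0.1],[0,0,0],0],[[0,0,0.15],[0,0,0],0],[[0,0,0.15],[0,0,0],0]]'

```text
t: 5.68
eef_pos: [0.6452, 0.2443, 0.0739]
tool_rot: [0.0, 0.753, -0.657, -0.0]
contact_force: [-0.2, 1.0, 0.1]
gripper_width: 0.502
```

Emit:
apply_moves --moves '[[[0,0,0.06],[0,0,0],0],[[0,0,0.12],[0,0,0],0],[[0,0,0.12],[0,0,0],0]]'

```text
t: 6.05
eef_pos: [0.6452, 0.2443, 0.0709]
tool_rot: [0.0, 0.753, -0.657, 0.0]
contact_force: [-0.2, -0.4, 0.7]
gripper_width: 0.5
```

Emit:
apply_moves --moves '[[[0,0.5,0],[0,0,0],0],[[0,0.8,0],[0,0,0],0],[[0,1.0,0],[0,0,0],0],[[0,1.2,0],[0,0,0],0],[[0,1.4,0],[0,0,0],0],[[0,1.6,0],[0,0,0],0],[[0,1.8,0],[0,0,0],0],[[0,1.95,0],[0,0,0],0],[[0,2.1,0],[0,0,0],0],[[0,2.2,0],[0,0,0],0],[[0,2.3,0],[0,0,0],0],[[0,2.3,0],[0,0,0],0]]'

```text
t: 7.55
eef_pos: [0.5879, 0.2365, 0.0709]
tool_rot: [0.0, 0.753, -0.657, -0.0]
contact_force: [-0.0, -0.6, -0.3]
gripper_width: 0.494
```

```bash
cat > meas.py <<'E'
from fit import *
from plan import where,HOOD
def meas(g,names=('top','scene'),tag='m'):
    where(); ms=[]
    for n in names:
        c=cam(n); s=getmask(c,n,'cassette_yellow',g)
        save(c,f'{tag}_{n}.png')
        if s is None: print(n,'none'); continue
        x,f=fit('cassette_yellow',g,[(c,s['mask'])]); print(n,round(s['conf'],2),s['mask'].sum(),x.round(4),round(f,3),'rel',rel(x,HOOD).round(4)); ms.append((c,s['mask']))
E
python3 - <<'E'
from meas import *
meas((.53,.23),tag='m1')
E
```

```text
hoodframe [ 0.2129 -0.0561  0.0709] xang -82.21 F [-0.  -0.6 -0.3] t 7.55 g 0.4941903252081036
top 0.39 99 [0.5967 0.1633 0.8541] 1.0 rel [ 0.1392 -0.0549 -0.8519]
scene 0.59 1280 [0.5353 0.2299 1.7276] 0.293 rel [ 0.2135 -0.0031  0.0216]
```

View pics/m1_top.png

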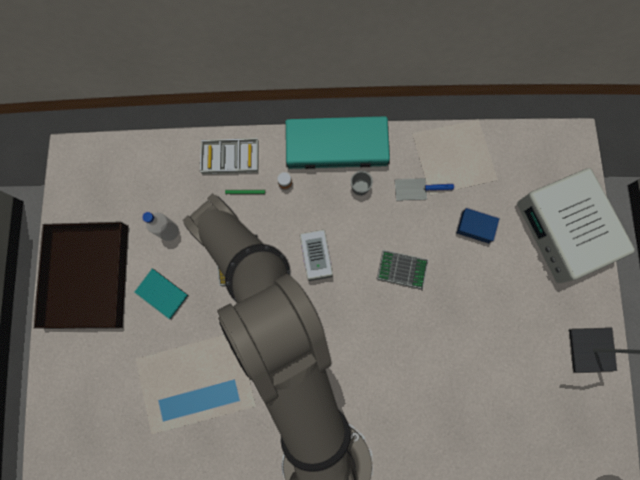

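Emit:
apply_moves --moves '[[[0,0.07,0],[0,0,0],0],[[0,0.13,0],[0,0,0],0],[[0,0.13,0],[0,0,0],0],[[0,-0.3,0],[0,0,0],0],[[0,-0.8,0],[0,0,0],0],[[0,-0.8,-1.0],[0,0,0],0],[[0,-0.8,-2.6],[0,0,0],0],[[-2.0,0.5,-2.6],[0,0,-1],0],[[-4.0,2.25,-2.6],[0,0,-2],0],[[-4.0,2.25,-2.6],[0,0,-3],0],[[-4.0,2.25,-2.6],[0,0,-4],0],[[-4.0,2.25,-2.6],[0,0,-5],0],[[-4.0,2.25,-2.6],[0,0,-6],0],[[-4.0,2.25,-2.6],[0,0,-7],0],[[-4.0,2.25,-2.6],[0,0,-8],0],[[-4.0,2.25,-2.6],[0,0,-9],0],[[-4.0,2.25,-2.6],[0,0,-9],0],[[-4.0,2.25,-2.6],[0,0,-9],0]]'

```text
t: 10.0
eef_pos: [0.519, 0.3279, 0.1357]
tool_rot: [0.0, 0.998, 0.066, -0.0]
contact_force: [-0.4, 0.5, 1.4]
gripper_width: 0.497
```

Run:
```python
from meas import *
from plan import tgt
meas((.53,.23),tag='m2')
tgt(.312,0,.071,np.degrees(HOOD[2])-90)
c=cam('wrist'); save(c,'w3.png')
```

```text
hoodframe [ 3.127e-01 -2.000e-04  1.357e-01] xang 7.58 F [-0.4  0.5  1.4] t 10.0 g 0.4974229718720998
top 0.47 69 [0.4856 0.2744 0.9097] 1.0 rel [ 0.2643  0.0402 -0.7963]
scene 0.98 1644 [0.5348 0.2313 1.6876] 0.017 rel [ 0.2148 -0.0028 -0.0184]
world [0.5189 0.3272 0.071 ] at [0.5189 0.3281 0.136 ] shift [-0.005  0.035  2.598] turn [ 0.001 -0.001 -0.002]
```

View pics/w3.png

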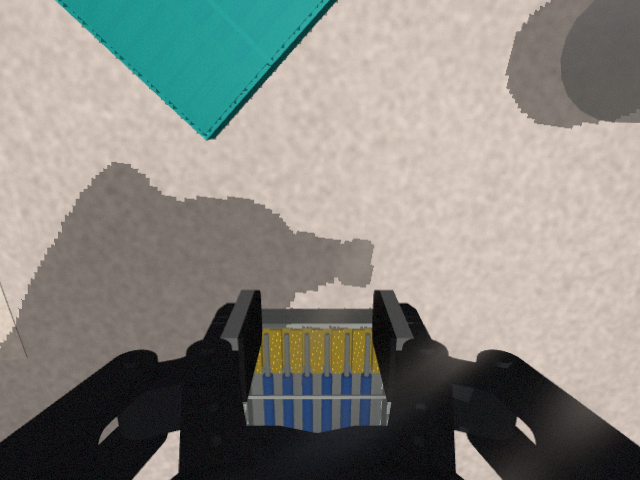

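View pics/m2_scene.png

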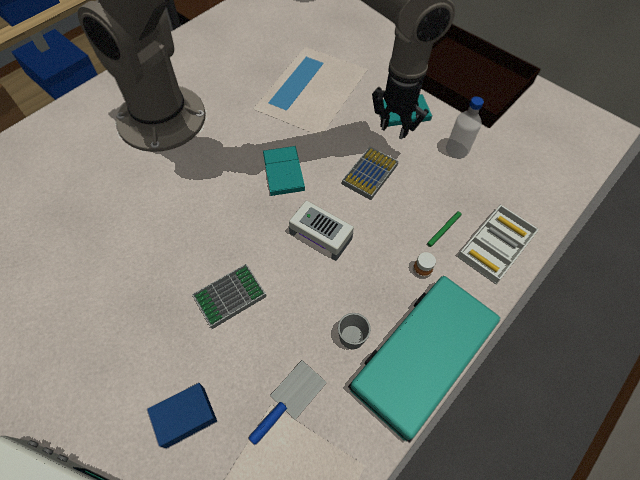

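Emit:
apply_moves --moves '[[[0,0,1.5],[0,0,0],0],[[0,0,2.6],[0,0,0],0],[[0,0,2.6],[0,0,0],0],[[0,0.5,2.6],[0,0,0],0],[[0,0.7,2.6],[0,0,0],0],[[0,0.9,2.6],[0,0,0],0],[[0,1.2,2.6],[0,0,0],0],[[0,1.6,2.6],[0,0,0],0],[[0,2.0,2.6],[0,0,0],0],[[0,2.4,2.6],[0,0,0],0],[[0,2.8,2.6],[0,0,0],0],[[0,3.2,2.6],[0,0,0],0],[[0,3.6,2.6],[0,0,0],0],[[0,4.0,2.6],[0,0,0],0],[[0,4.4,2.6],[0,0,0],0],[[0,4.7,2.6],[0,0,0],0],[[0,4.9,2.6],[0,0,0],0],[[0,5.0,2.6],[0,0,0],0],[[0,5.0,2.6],[0,0,0],0]]'

```text
t: 12.62
eef_pos: [0.536, 0.2037, 0.0709]
tool_rot: [0.0, 0.998, 0.068, -0.0]
contact_force: [0.9, 0.4, 2.3]
gripper_width: 0.505
```

Run:
```python
from meas import *
from plan import tgt
meas((.546,.122),names=('scene',),tag='m3')
tgt(.076,0,.071,np.degrees(HOOD[2])-90)
a=cv2.imread('pics/m3_scene.png'); cv2.imwrite('pics/m3c.png',cv2.resize(a[130:290,260:460],None,fx=3.5,fy=3.5))
```

```text
hoodframe [ 0.1874 -0.0002  0.0709] xang 7.77 F [0.9 0.4 2.3] t 12.625 g 0.5045954120680994
scene 0.74 1600 [0.5463 0.1424 1.7107] 0.14 rel [ 0.1253 -0.0022  0.0047]
world [0.5508 0.0933 0.071 ] at [0.536  0.2037 0.0709] shift [-1.100e-02  4.455e+00 -1.000e-03] turn [0.006 0.001 0.002]
```

View pics/m3c.png

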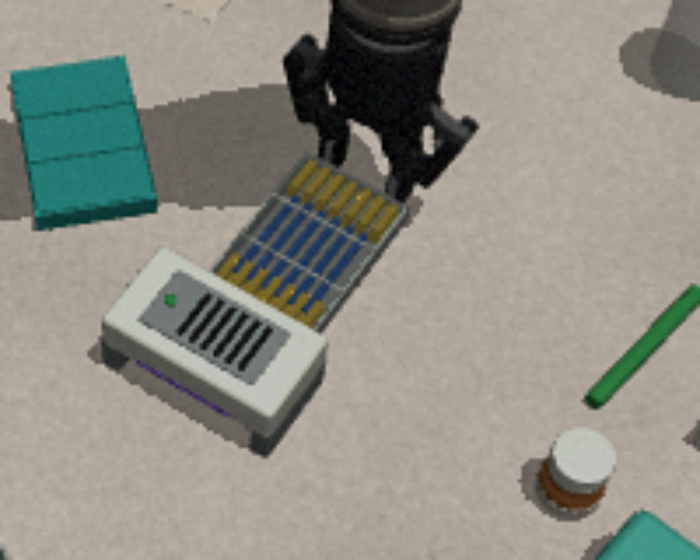

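Emit:
apply_moves --moves '[[[0,0.2,0],[0,0,0],0],[[0,0.5,0],[0,0,0],0],[[0,0.8,0],[0,0,0],0],[[0,1.1,0],[0,0,0],0],[[0,1.4,0],[0,0,0],0],[[0,1.7,0],[0,0,0],0],[[0,2.0,0],[0,0,0],0],[[0,2.3,0],[0,0,0],0],[[0,2.6,0],[0,0,0],0],[[0,2.9,0],[0,0,0],0],[[0,3.2,0],[0,0,0],0],[[0,3.5,0],[0,0,0],0],[[0,3.7,0],[0,0,0],0],[[0,3.9,0],[0,0,0],0],[[0,4.0,0],[0,0,0],0],[[0,4.1,0],[0,0,0],0],[[0,4.1,0],[0,0,0],0]]'

```text
t: 14.85
eef_pos: [0.5498, 0.1023, 0.0709]
tool_rot: [0.0, 0.998, 0.068, -0.0]
contact_force: [-0.2, 1.5, 2.4]
gripper_width: 0.501
```

Run:
```python
from plan import *
from fit import *
where()
for n in('top','scene'):
    c=cam(n); save(c,'m4_%s.png'%n)
    im=c['color'][:,:,::-1].copy()
    for s,off in(((.130,.084,.018),.008),((.07,.128,.056),0.)):
        P=proj(c,box(s,HOOD[0]+off*np.cos(HOOD[2]),HOOD[1]+off*np.sin(HOOD[2]),HOOD[2]))
        P=(P-[260,170]+.5)*4
        if s[2]<.02: im2=cv2.resize(im[170:310,260:400],None,fx=4,fy=4,interpolation=cv2.INTER_CUBIC)
        for i in range(8):
            for b in (1,2,4):
                if i^b>i: cv2.line(im2,tuple(np.int32(P[i])),tuple(np.int32(P[i^b])),(0,0,255) if s[2]<.02 else (0,255,0),1,cv2.LINE_AA)
    cv2.imwrite('pics/m4%s_o.png'%n,im2)
```

```text
hoodframe [ 0.085  -0.0003  0.0709] xang 7.78 F [-0.2  1.5  2.4] t 14.85 g 0.500622532261986
```

View pics/m4top_o.png

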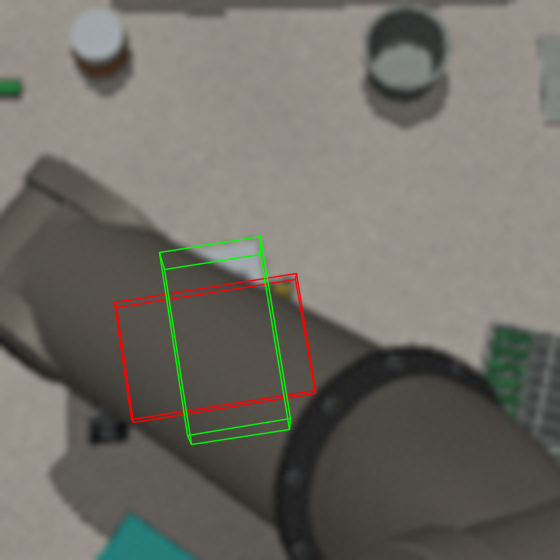

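View pics/m4scene_o.png

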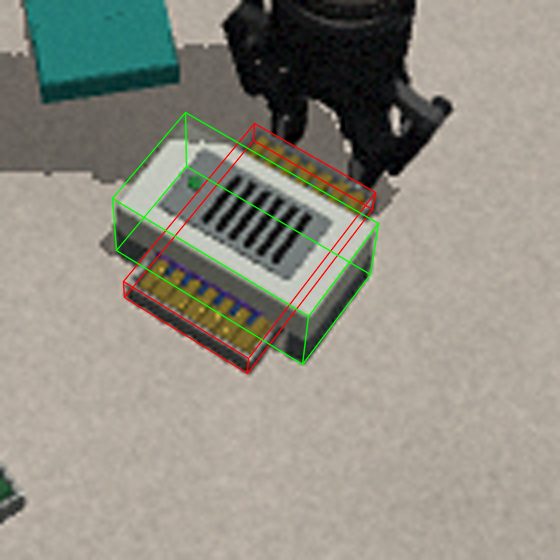

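Emit:
apply_moves --moves '[[[0,0.12,0],[0,0,0],0],[[0,0.24,0],[0,0,0],0],[[0,0.34,0],[0,0,0],0],[[0,0.34,0],[0,0,0],0],[[0,0.34,0],[0,0,0],0],[[0,0.0,0],[0,0,0],0],[[0,-0.8,0],[0,0,0],0],[[0,-1.6,0],[0,0,0],0],[[0,-2,-2],[0,0,0],0],[[0,-4,-4],[0,0,0],0],[[0,-6,-6],[0,0,0],0],[[0,-7,-7],[0,0,0],0],[[0,-7,-7],[0,0,0],0],[[0,-7,-7],[0,0,0],0]]'

```text
t: 16.7
eef_pos: [0.5253, 0.2759, 0.2449]
tool_rot: [0.001, 0.998, 0.068, -0.001]
contact_force: [-0.3, 0.1, -0.0]
gripper_width: 0.497
```

Run:
```python
from plan import *
from fit import *
where()
G={'hood':HOOD[:2],'cassette_green':(.52,-.22)}
for n in('top','scene'):
    c=cam(n)
    for q,g in G.items():
        s=getmask(c,n,q,g)
        if s: print(n,q,round(s['conf'],2),s['mask'].sum(),fit(q,g,[(c,s['mask'])]))
    im=c['color'][:,:,::-1]
    im2=cv2.resize(im[170:310,260:400],None,fx=4,fy=4,interpolation=cv2.INTER_CUBIC)
    raw=im2.copy()
    for s in((.130,.084,.018),(.07,.128,.056)):
        P=(proj(c,box(s,*HOOD))-[260,170]+.5)*4
        for i in range(8):
            for b in (1,2,4):
                if i^b>i: cv2.line(im2,tuple(np.int32(P[i])),tuple(np.int32(P[i^b])),(0,0,255) if s[2]<.02 else (0,255,0),1,cv2.LINE_AA)
    cv2.imwrite('pics/m5%s_o.png'%n,im2);cv2.imwrite('pics/m5%s_r.png'%n,raw)
a,b=cv2.imread('pics/m5top_o.png'),cv2.imread('pics/m5top_r.png'); cv2.imwrite('pics/m5t.png',cv2.resize(np.hstack([a,b]),(800,400)))
```

```text
hoodframe [0.2604 0.0006 0.2449] xang 7.84 F [-0.3  0.1 -0. ] t 16.7 g 0.4965669274174763
top cassette_green 0.87 1446 (array([ 0.51912885, -0.22282801,  1.33104447]), np.float64(0.014166048487574998))
scene hood 0.57 2126 (array([0.56289092, 0.01634435, 1.72492236]), np.float64(0.11586613152261072))
scene cassette_green 0.59 2590 (array([ 0.5198093 , -0.22410988,  1.32251813]), np.float64(0.018919316746306366))
```

View pics/m5t.png

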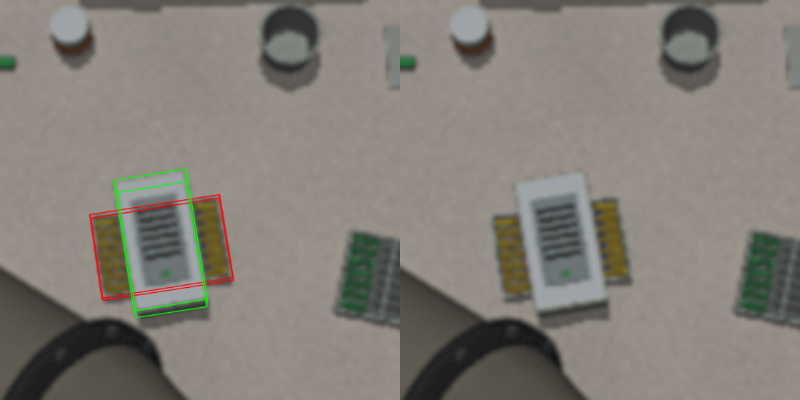

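View pics/m5scene_o.png

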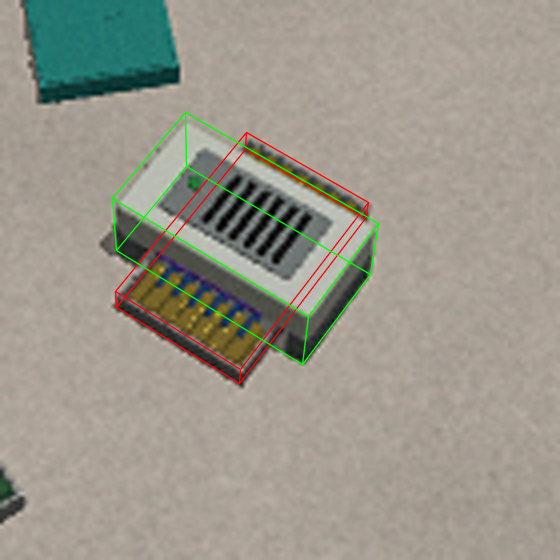

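Run:
```python
from station import *
print(hand_in())
```

```text
the job is handed in; nothing more can be done
None
```

The yellow-railed cassette is under the hood, centred and square as far as the cameras show, and I handed the job in after about 17 s of the 51 s. No verdict is reported, so these are my own checks.

**What I did:** I used the half-open fingers throughout. First I pushed the cassette about 32 mm sideways onto the passage's middle line. Then I pushed its end lengthwise under the hood, did the last 8 mm as a separate small push after a camera check, and backed the fingers off and up.

**Last checks:**
- **Cassette position:** the outline of a perfectly centred cassette matched the picture in both cameras to within about 2–3 mm. It sticks out about equally on both sides.
- **Green cassette:** it was within about 1 mm of where it started.
- **Hood:** the scene camera placed it about 1 mm from its first position. It also showed a turn of about 0.02 rad, but that fit was poor with the cassette now underneath. The network did not find the hood in the last top picture, so that check rests on the outline drawn over the image.
- **Forces:** the readings between moves never passed about 3 N, and the last one was near zero with the fingers clear.
- **Other things:** I did not measure the other items on the table again at the end.

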